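Set and start the pack timer against the desk clamp

ROBOT

A 6-joint arm with a two-finger parallel gripper is mounted at the origin on the work surface. World frame = base frame: x ahead of the robot, y to its left, z up, the work surface at z = 0. Lengths are in mm, angles in degrees, forces in N, time in s.
With the tool pointing down it reaches from about 300 to 850 mm from the base axis. Payload 4.2 kg.
Tool frame: the origin (TCP) lies midway between the tips of the shut fingers; the grasp point (between the pads) lies 19 mm behind it (env.hold_point_z is the z of the grasp point in the tool frame, in mm); z points along the fingers, y is the direction in which the jaws open and shut (so a half turn about z gives the same grasp; the last joint's range is limited). The gripper opens to 91 mm and grips with 3 to 60 N. Pads are 32 mm wide; open, the fingers measure 118 mm over their backs; the gripper's body (76 mm by 178 mm) begins 60 mm behind the grasp point.
Start: joints at [-76.891, 18.312, 89.639, -0, 72.044, -1.146], TCP at [141.591, -557.311, 213.976] pointing down, gripper open.
Joint ranges: [-177.97, 177.97], [-48.28, 115.42], [12.27, 149.76], [-77.06, 257.06], [2.81, 150.46], [-146.56, 146.56]. Speed limits (degrees/s): [147.25, 147.25, 180, 180, 180, 180].

INTERFACE

Orientations are given as [roll, pitch, yaw] about the fixed x, y, z axes, in that order (R = Rz(yaw) Ry(pitch) Rx(roll)).
In Python, from workcell import env, grab_frame, camera_params, spotter gives the robot as it stands. The module is installed in compiled form; this text tells all that it offers.
- The arm moves only by the shell command python3 -m jog 'ROWS' [FORCE]. ROWS is text: rows parted by semicolons, each of 7 numbers parted by spaces: the turn, a rotation vector about the world's x, y, z in units of 5 degrees (1.0 is 5 degrees), then the shift along the world's x, y, z in units of 25 mm (1.0 is 25 mm), then the opening, from 0 (shut) to 1 (fully open). A call has 1 to 5 rows; each row is the pose to reach, as a shift and turn from the pose commanded when the call began; what a row does not reach only later rows make up. A row lasts 1/8 s, in which the tool goes at most 62.5 mm and 10.7 degrees, less where a joint would pass 70% of its speed; a pose out of reach is approached as far as the arm can. A call with a gripper value outside its range is refused whole. The fingers move at their own pace and stop on an object; FORCE is the grip in N (left out, the last holds). Time passes only in rows, so rows that repeat a pose let the fingers close. It gives the time, the measured TCP pose, the force and the opening at its end, in the units of the state.
- env.state(): the state, without advancing time (a new reading comes with each control period).
- grab_frame(name): name is "scene" or "top" or "wrist"; returns the picture (420x560x3 uint8, red, green, blue); there is no depth.
- camera_params(name): a dict with "K" (3x3 intrinsics, pixels), "rvec" (rotation vector, rad) and "tvec" (3), from world to camera coordinates, as OpenCV has them. Camera axes: x right, y down, z forward; pixel columns grow to the right and rows downward; lengths in mm; the calibration is good to about 2 mm. A picture is of the moment at which its call begins: read the wrist's pose just before it. camera_params takes no time and is no camera call; for the wrist camera it gives the pose at the moment of the call.
- env.job_done(): hands the job in, once; it reports no verdict.
Trained networks look in the newest picture that a camera, given by its name, has taken for a name from the list of things; names that differ only in an ending like _2 or _b are one class to them, and where a whole thing is asked for, a point or a joint stands for the part that bears it (a point fixed in the world has none). Each returns a list of dicts, best first, with "conf" (0 to 1); they miss things now and then, are a little off and sometimes report something else, mostly with a low value. They report only what shows in the picture. A call takes as long as a camera call.
- spotter.look_for(query, camera): "box" ([left, top, width, height] in pixels, round what is visible of it).
- spotter.trace(query, camera): "region" (420x560 bool, what is visible of it) and "box" ([left, top, width, height] in pixels, round what is visible of it).
The state is a dict: "time_s": time; "qpos": joint angles; "qvel": joint speeds; "effort": joint torques, N m; "ee_pos": TCP position; "ee_rot": TCP orientation; "force": force on the tool from outside, world axes, zero at the start; "torque": the same for the moment, N m; "gripper_width": finger opening in mm.
Only numpy, scipy, OpenCV 4.12 (cv2) and the standard library are available. Lean on these libraries where they do the work, as an engineer would, in place of code of your own. Each camera call takes 0.05 s, during which the arm holds its last target. There are 200 camera calls.

TASK

Start the blue-and-white pack timer: first turn the dial down in its well until the white pointer points at the red mark on the nose rim. Then bring the timer square up to the chrome desk clamp with its nose against the clamp's black pad, push the red start button on its tail fully in against the pad and hold it for a good second without ramming the clamp. Leave the timer lying flat there with the button out and the dial on its mark, and leave the jar, stapler, tape and tin where they are.

Things in the scene. Friction and masses are not known exactly. Their poses are not given: they have to be found in the camera images.
- timer: Loose pack timer, about 0.35 kg, flat on the table. Origin on its underside; +x from tail (red button) to nose, z up. Blue square head x -8..88, y -48..48 mm, 48 mm high, with an open well 84 x 84 mm (walls 6 mm, floor 10 mm up). White handle x -92..-8, y -24..24 mm, 42 mm high. It slides easily on the table.
- timer_nose (a point): middle of the timer's flat nose face (timer x 88, y 0, z 24 mm); axes as the timer's
- timer_dial (a point): on the dial's vertical axis, mid well, at the height to grip (timer x 40, y 0, z 34 mm); axes as the timer's. The black grip bar is 46 mm long, 14 mm thick, from 16 to 44 mm above the table, on a grey disc of 30 mm radius (top at 16 mm); well rim at 48 mm. Open the fingers only about 40 mm to fit in the well.
- timer_grip (a point): where to grip the handle: middle of the white handle (timer x -50, y 0, z 25 mm), 48 mm wide across the timer's y; axes as the timer's
- dial (a joint): angle (rad) of the dial's bar, positive counter-clockwise from above; 0 = white pointer straight to the nose and the red mark. Starts between 0.6 and 1.4, turns freely from -1.8 to 1.8 with light friction (0.03 N m), stays where left. The bar lies along the pointer.
- start_button (a joint): travel (m) of the red start button: 0 out, 0.012 fully in (towards timer +x). Sprung: moves from 3 N, fully in at about 10 N, springs back. Unbraced, the timer slides away before it goes in.
- button_face (a point): middle of the button's outer face (at rest timer x -108, y 0, z 24 mm); round, 28 mm diameter; axes as the timer's; moves with the button
- clamp: Chrome desk clamp, fixed; base 110 x 90 mm, jaw 75 mm high. Origin on the table under it. Its black pad faces clamp -x: 70 mm wide, centred on y 0, 12 to 48 mm above the table. Timer +x parallel to clamp +x puts the nose square on it. The pad's face lies between x -75 and -105 mm, different each time, not reported: find it by touch or sight. It does not yield.
- jar: grey ceramic jar, 88 mm diameter, 126 mm high, on the round wooden turntable (200 mm diameter, 28 mm high); leave alone
- stapler: yellow plastic stapler 150 x 34 x 57 mm, lying along its x; leave alone
- tape: roll of clear tape lying flat, 104 mm diameter, 48 mm high; leave alone
- tin: closed aluminium tin, 94 mm diameter, 59 mm high; leave alone

How it is judged (in metres and radians):
On the way, in this order (a step that is already met when the one before it is completed fails the run):
1. the dial's pointer is on the red mark (within 0.15 rad) (value of joint dial between -0.15 and 0.15 rad), for 0.2 s.
2. with the dial on its mark, the start button is held at least 8 mm in for 0.7 s while the timer is braced on the clamp (more than 3 N) (all of step 1 and value of joint start_button above 0.008 m and contact force between timer and clamp above 3 N), for 0.7 s.
At the end, for the whole second after the job is handed in: The timer lies flat and still in front of the clamp's pad (nose 65 to 118 mm before the clamp's origin, within 30 mm of its centre line, square within 0.2 rad), the dial within 0.15 rad of its mark and the button out (under 2 mm) (all of step 1 and value of joint start_button below 0.002 m and angle between timer's own z axis and vertical below 0.08 rad and height (world z) of timer below 0.006 m and linear speed of timer below 0.02 m/s and x of timer_nose in the frame of clamp between -0.118 and -0.065 m and y of timer_nose in the frame of clamp between -0.03 and 0.03 m and angle between the x axis of timer and the x axis of clamp, either way round below 0.2 rad); the robot touches nothing.
It fails at once if a bystander is moved more than 30 mm (distance of any of jar, stapler, tape, tin from where it was at the start of the episode above 0.03 m).
It fails at once if the jar is tipped (angle between jar's own z axis and vertical above 0.3 rad).
It fails at once if the start button is pressed while the dial is off its mark (value of joint start_button above 0.008 m and not (value of joint dial between -0.15 and 0.15 rad)).
It fails at once if the clamp is rammed with more than 60 N (contact force between timer and clamp above 60 N).
It also fails if it takes over 67 s, if anything falls off the work surface, if the arm or the gripper's body presses on something with over 40 N, if the wrist force passes 120 N, or if a joint passes its speed limit or range.

## Working session

There is one attempt and no reset: what is moved stays moved. The work goes in short steps, Python scripts to look and compute and a shell command to move; the robot and the scene stay as the last step left them, time stands still between calls to the robot, and variables do not carry over. Pictures are saved under pics/ and viewed, about 8 in all and at most 12, crops included, and the job is handed in when it is done.

```bash
mkdir -p pics
cat > h.py <<'E'
import numpy as np, cv2
from workcell import env, grab_frame, camera_params, spotter
def snap(cam,name):
    im=grab_frame(cam); cv2.imwrite('pics/'+name,cv2.cvtColor(im,cv2.COLOR_RGB2BGR)); return im
def ray(p,uv):
    R=cv2.Rodrigues(np.array(p['rvec'],float))[0]; t=np.array(p['tvec'],float).ravel()
    d=R.T@np.linalg.solve(np.array(p['K'],float),[uv[0],uv[1],1]); return -R.T@t,d
def onz(p,uv,z):
    c,d=ray(p,uv); return (c+d*(z-c[2])/d[2]).round(1)
def proj(p,X):
    return cv2.projectPoints(np.array(X,float).reshape(-1,3),np.array(p['rvec'],float),np.array(p['tvec'],float),np.array(p['K'],float),None)[0].reshape(-1,2)
E
python3 - <<'E'
from h import *
a=snap('scene','s1.png');b=snap('top','t1.png')
p=camera_params('top');print(p)
for q in ['timer','timer_dial','timer_grip','clamp','start_button','jar','stapler','tape','tin']:
    r=spotter.trace(q,'top')
    for x in r[:1]:
        ys,xs=np.nonzero(x['region']); print(q,x['conf'],x['box'],xs.mean(),ys.mean(),onz(p,(xs.mean(),ys.mean()),40))
print(env.state(),env.hold_point_z)
E
```

```text
{'K': array([[531.92830569,   0.        , 275.8397726 ],
       [  0.        , 531.92830569, 214.70443886],
       [  0.        ,   0.        ,   1.        ]]), 'rvec': array([ 2.09633016, -2.14954815,  0.22396223]), 'tvec': array([  30.77034521,  536.54285993, 1261.7339792 ])}
timer 0.61 [278.4, 185.8, 77.7, 63.2] 316.7360876897133 214.06028667790895 [538.9 -85.1  40. ]
timer_dial 0.73 [280.7, 185.3, 72.5, 59.6] 316.7319947621126 214.11697948494108 [538.8 -85.1  40. ]
timer_grip 0.59 [281.7, 183.1, 74.9, 65.5] 316.97354497354496 214.9059829059829 [536.8 -85.6  40. ]
clamp 0.9 [143.8, 185.2, 65.2, 44.5] 174.2270630445925 207.4910302409021 [564.2 270.5  40. ]
start_button 0.5 [100.0, 270.8, 67.8, 19.8] 132.4407327586207 277.8771551724138 [391.5 369.9  40. ]
jar 0.9 [200.9, 108.0, 36.9, 42.1] 221.14273356401384 127.14359861591696 [773.4 152.2  40. ]
stapler 0.73 [99.1, 268.3, 65.2, 20.1] 132.16261879619853 277.9683210137276 [391.3 370.6  40. ]
tape 0.93 [361.3, 113.4, 44.0, 43.6] 382.76844262295083 134.6670081967213 [ 743.7 -264.2   40. ]
tin 0.72 [182.7, 275.5, 37.0, 35.5] 203.5671761866452 296.00724054706353 [343.4 197.2  40. ]
{'time_s': 0.55, 'qpos': array([-7.68917901e+01,  1.83117512e+01,  8.96410051e+01, -3.77144346e-04,
        7.20434507e+01, -1.14669675e+00]), 'qvel': array([ 0.00344533, -0.13505083, -0.11329707,  0.04533377,  0.16825682,
       -0.00281114]), 'effort': array([ 4.29399654e-05, -4.12057829e+01, -2.32090813e+01,  7.28484197e-02,
        3.80979502e-02, -4.83886510e-06]), 'ee_pos': array([ 141.57751719, -557.30022844,  213.96380717]), 'ee_rot': array([1.79996215e+02, 4.34615394e-04, 1.42550229e+01]), 'force': array([-0.29913109,  0.54627707,  0.34096389]), 'torque': array([ 0.0374935 , -0.03675629, -0.00236308]), 'gripper_width': 91.4436965296294} -18.8
```

View pics/t1.png

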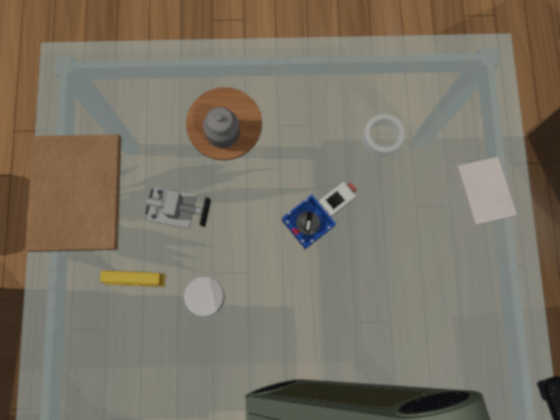

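View pics/s1.png

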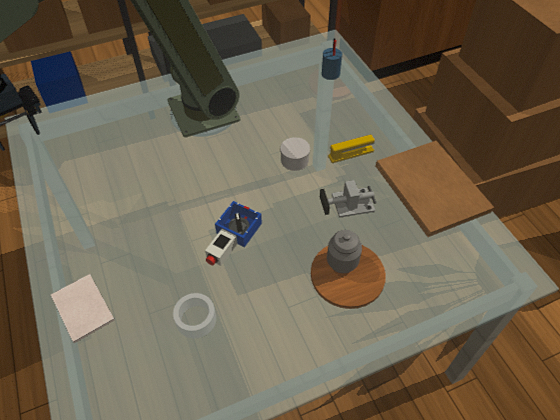

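The top view shows the timer head at about (308,222), its red button at (350,187), and the clamp with its pad facing right at (205,212). Next I fit geometry to these by colour.

Run:
```python
from h import *
im=cv2.imread('pics/t1.png');p=camera_params('top')
hsv=cv2.cvtColor(im,cv2.COLOR_BGR2HSV)
roi=np.zeros(im.shape[:2],bool);roi[170:260,270:370]=1
bl=roi&(hsv[...,0]>105)&(hsv[...,0]<130)&(hsv[...,1]>140)
pts=np.argwhere(bl)[:,::-1]
W=np.array([onz(p,u,48)[:2] for u in pts],np.float32)
r=cv2.minAreaRect(W);print('head rect',r, len(W))
red=(hsv[...,1]>110)&((hsv[...,0]<8)|(hsv[...,0]>172))&roi
n,l,s,c=cv2.connectedComponentsWithStats(red.astype(np.uint8))
for i in range(1,n): print('red',s[i],c[i],onz(p,c[i],30))
c4=np.hstack([cv2.resize(im[170:260,270:370],None,fx=4,fy=4,interpolation=2),cv2.resize(im[170:260,135:225],None,fx=4,fy=4,interpolation=2)])
cv2.imwrite('pics/c1.png',c4)
```

```text
head rect ((520.2332153320312, -62.811073303222656), (92.3230209350586, 95.44412231445312), 36.88526916503906) 818
red [349 184   6   6  19] [351.57894737 186.26315789] [ 611.  -177.8   30. ]
red [293 230   6   3  14] [295.78571429 230.78571429] [499.5 -31.9  30. ]
```

View pics/c1.png

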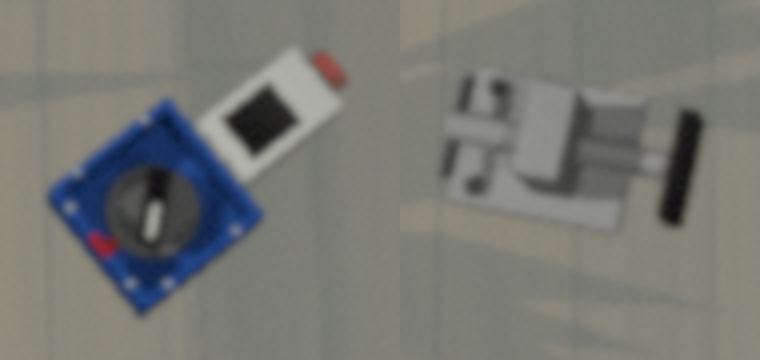

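```bash
python3 -m jog '0 0 2.1 1 1.3 0 0.44;0 0 4.2 2 2.6 0 0.44;0 0 6.2 3 3.9 0 0.44;0 0 8.3 4 5.2 0 0.44;0 0 10.4 5 6.6 0 0.44' 10
python3 -m jog '0 0 2.1 1 1.3 0 0.44;0 0 4.2 2 2.6 0 0.44;0 0 6.2 3 3.9 0 0.44;0 0 8.3 4 5.2 0 0.44;0 0 10.4 5 6.6 0 0.44'
python3 -m jog '0 0 2.1 1 1.3 0 0.44;0 0 4.2 2 2.6 0 0.44;0 0 6.2 3 3.9 0 0.44;0 0 8.3 4 5.2 0 0.44;0 0 10.4 5.1 6.6 0 0.44'
python3 - <<'E'
from h import *
p=camera_params('wrist');print(env.state()['ee_pos'],env.state()['ee_rot'],p)
snap('wrist','w1.png')
print(proj(p,[[520,-63,44]]))
E
```

```text
time_s: 1.18
ee_pos: [267.4, -391.3, 214.1]
ee_rot: [180.0, 0.0, 66.6]
force: [0.7, -0.0, 1.0]
gripper_width: 43.8
time_s: 1.8
ee_pos: [392.4, -226.3, 214.2]
ee_rot: [180.0, 0.0, 118.6]
force: [0.9, -0.3, -0.0]
gripper_width: 40.3
time_s: 2.42
ee_pos: [519.8, -61.2, 214.2]
ee_rot: [-180.0, 0.0, 170.6]
force: [0.5, -0.7, 0.6]
gripper_width: 40.0
[519.80769524 -61.20307928 214.17376737] [-1.79994947e+02  2.81484261e-02  1.70598938e+02] {'K': array([[371.33871584,   0.        , 271.7421524 ],
       [  0.        , 371.33871584, 208.78550854],
       [  0.        ,   0.        ,   1.        ]]), 'rvec': array([-2.22326513, -1.88641541, -0.26789944]), 'tvec': array([ -24.5525323 , -533.77466628,  247.39375864])}
[[269.55742925 188.85776992]]
```

View pics/w1.png

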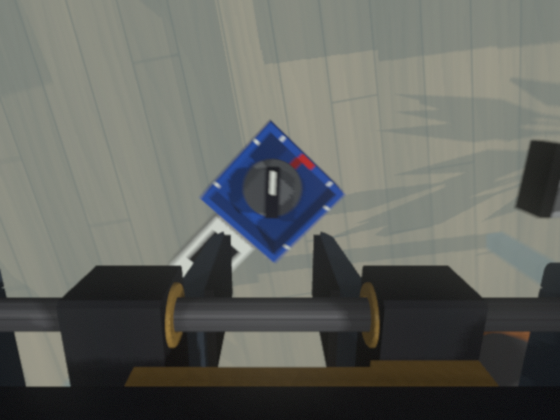

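The wrist view shows the head centred near (272,192), with the bar from (272,167) to (272,216) and the red mark at (303,162).

Run:
```python
from h import *
p=camera_params('wrist')
C=[onz(p,u,48) for u in [(270,121),(343,194),(275,261),(202,196)]]
print(np.mean(C,0),C)
d=(C[0]+C[1]-C[2]-C[3]);print('timer yaw',np.degrees(np.arctan2(d[1],d[0])))
a,b=onz(p,(272,167),44),onz(p,(272,216),44);print('bar',a,b,(a+b)/2,np.degrees(np.arctan2(*(a-b)[1::-1])))
t=camera_params('top')
f=lambda x,y,z:onz(t,(135+(x-400)/4,170+y/4),z)
P=[f(701,116,48),f(680,224,48)];print('pad top front edge',P)
for q in [(705,116),(683,224),(662,220)]:print(f(*q,48))
B=[f(645,100,8),f(618,230,8),f(445,200,8),f(470,72,8)];print(B,np.mean(B,0))
```

```text
[529.375 -56.475  48.   ] [array([462.4, -48.2,  48. ]), array([538.9,   8.8,  48. ]), array([596.2, -64.6,  48. ]), array([ 520. , -121.9,   48. ])]
timer yaw 127.993441066125
bar [503.9 -52.9  44. ] [551.  -60.4  44. ] [527.45 -56.65  44.  ] 170.9524280000993
pad top front edge [array([582. , 179.7,  48. ]), array([513.9, 192.7,  48. ])]
[582.  177.2  48. ]
[513.9 190.9  48. ]
[516.7 203.8  48. ]
[array([602.8, 220. ,   8. ]), array([518.3, 236.9,   8. ]), array([540.4, 346.9,   8. ]), array([624. , 332.7,   8. ])] [571.375 284.125   8.   ]
```

```bash
python3 -m jog '0 0 0 0.1 0.05 -1 0.44;0 0 0 0.2 0.1 -2 0.44;0 0 0 0.2 0.1 -4 0.44;0 0 0 0.2 0.1 -4.4 0.44'
python3 - <<'E'
from h import *
t=camera_params('top')
C=[onz(t,(270+x/4,170+y/4),48) for x,y in [(165,98),(50,190),(143,315),(263,213)]];print(np.mean(C,0),C)
p=camera_params('wrist');print(env.state()['ee_pos'])
snap('wrist','w2.png');s=env.state()['ee_pos']
print('tcp px',proj(p,[s,s+[0,0,-50]]), proj(p,[[520,-63,44],[528,-56.6,44]]))
E
```

```text
time_s: 2.98
ee_pos: [521.8, -59.6, 101.4]
ee_rot: [-180.0, -0.4, 170.2]
force: [0.7, -0.1, 0.9]
gripper_width: 40.4
[520.65 -64.05  48.  ] [array([587.6, -72.7,  48. ]), array([530.7,   0.9,  48. ]), array([451.3, -53.9,  48. ]), array([ 513. , -130.5,   48. ])]
[521.75353634 -59.56453832 101.43212698]
tcp px [[271.34918747 266.15318355]
 [271.36766156 232.95694943]] [[265.72053077 226.16584734]
 [277.44490081 236.01565552]]
```

View pics/w2.png

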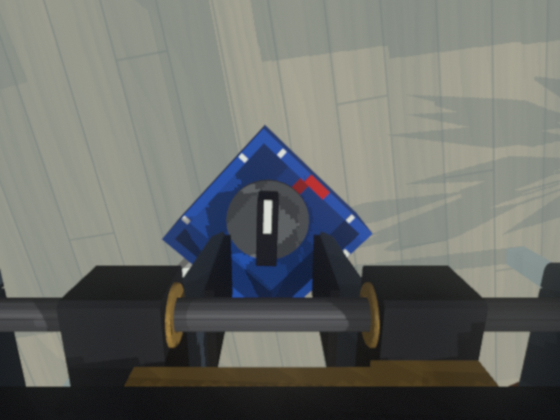

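```bash
python3 -m jog '0 0 0 0 -0.1 -1 0.44;0 0 0 0 -0.1 -2 0.44;0 0 0 0 -0.1 -2.8 0.44;0 0 0 0 -0.1 -3.25 0.44;0 0 0 0 -0.1 -3.25 0.44'
python3 -m jog '0 0 0 0 0 0 0.1;0 0 0 0 0 0 0.1;0 0 0 0 0 0 0.1;0 0 0 0 0 0 0.1' 8
```

```text
time_s: 3.65
ee_pos: [524.6, -62.5, 23.2]
ee_rot: [180.0, 0.0, 170.2]
force: [-0.3, -0.3, -0.1]
gripper_width: 40.2
time_s: 4.15
ee_pos: [524.6, -62.7, 23.3]
ee_rot: [-180.0, 0.1, 170.3]
force: [0.7, -2.5, 3.3]
gripper_width: 13.9
```

```bash
python3 -m jog '0 0 -1 0 0 0 0.1;0 0 -2 0 0 0 0.1;0 0 -3 0 0 0 0.1;0 0 -4 0 0 0 0.1;0 0 -4.4 0 0 0 0.1'
python3 -m jog '0 0 -1 0 0 0 0.1;0 0 -2 0 0 0 0.1;0 0 -3 0 0 0 0.1;0 0 -4 0 0 0 0.1;0 0 -4.3 0 0 0 0.1'
python3 -m jog '0 0 0 0 0 0 0.1;0 0 0 0 0 0 0.44;0 0 0 0 0 0 0.44;0 0 0 0 0 0 0.44'
python3 -m jog '0 0 0 0 0 1 0.44;0 0 0 0 0 2 0.44;0 0 0 0 0 3.2 0.44;0 0 0 0 0 3.2 0.44'
python3 - <<'E'
from h import *
p=camera_params('wrist');print(env.state()['ee_pos'],env.state()['ee_rot'])
snap('wrist','w3.png');snap('top','t2.png')
E
```

```text
time_s: 4.78
ee_pos: [524.7, -62.5, 23.3]
ee_rot: [180.0, 0.1, 148.2]
force: [-0.2, -1.3, 6.3]
gripper_width: 13.9
time_s: 5.4
ee_pos: [524.9, -62.3, 23.3]
ee_rot: [179.9, 0.1, 126.7]
force: [1.8, -0.3, 5.1]
gripper_width: 13.7
time_s: 5.9
ee_pos: [523.7, -62.2, 22.4]
ee_rot: [-180.0, -0.0, 126.8]
force: [0.3, 0.7, -0.2]
gripper_width: 38.9
time_s: 6.4
ee_pos: [525.6, -62.5, 104.6]
ee_rot: [179.8, 0.2, 126.8]
force: [0.3, 0.9, 0.3]
gripper_width: 40.0
[525.59751122 -62.49048214 104.64288699] [179.79785538   0.19082056 126.75812952]
```

View pics/w3.png

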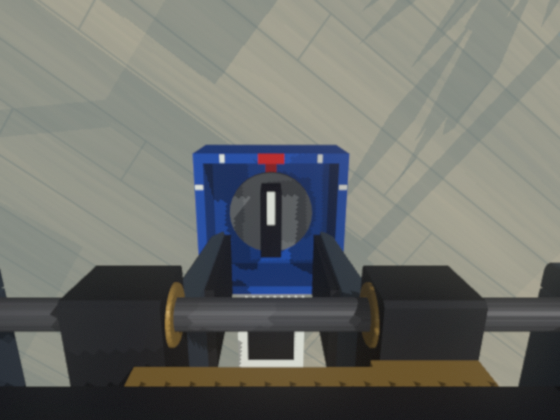

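The pointer at (271,208) now points at the red mark at (271,160), and the timer is square to the tool. Next I work out the grip position.

Run:
```python
from h import *
p=camera_params('wrist')
b=[onz(p,u,44) for u in [(271,184),(271,257)]];c=np.mean(b,0);print(b,c)
m=[onz(p,u,48) for u in [(194,154),(349,154)]];print(m,np.mean(m,0),'side yaw',np.degrees(np.arctan2(*(m[0]-m[1])[1::-1])))
im=cv2.imread('pics/t2.png');t=camera_params('top');hsv=cv2.cvtColor(im,cv2.COLOR_BGR2HSV)
u=np.array([np.cos(np.radians(126.8)),np.sin(np.radians(126.8))])
g=c[:2]-90*u;print('grip',g,'delta units',(g-env.state()['ee_pos'][:2])/25)
red=(hsv[...,1]>110)&((hsv[...,0]<8)|(hsv[...,0]>172));red[:,:270]=0;red[:, 370:]=0;red[:170]=0;red[260:]=0
n,l,s,k=cv2.connectedComponentsWithStats(red.astype(np.uint8))
for i in range(1,n): print('red',s[i][4],onz(t,k[i],30))
```

```text
[array([506. , -39.5,  44. ]), array([535.8, -79.4,  44. ])] [520.9  -59.45  44.  ]
[array([456.9, -51.9,  48. ]), array([532.3,   4.5,  48. ])] [494.6 -23.7  48. ] side yaw -143.2031215748364
grip [ 574.81212387 -131.51582339] delta units [ 2.04978244 -2.77086093]
```

```bash
python3 -m jog '0 0 0 1 -1.4 0 1;0 0 0 2 -2.8 0 1;0 0 0 2 -2.8 -1.2 1;0 0 0 2 -2.8 -2.4 1;0 0 0 2 -2.8 -3.2 1'
python3 -m jog '0 0 0 0 0 -0.5 1;0 0 0 0 0 -0.7 1;0 0 0 0 0 -0.7 0.3;0 0 0 0 0 -0.7 0.3;0 0 0 0 0 -0.7 0.3' 20
python3 -m jog '0 0 0 0 0 0 0.3;0 0 0 0 0 0 0.3'
python3 - <<'E'
from h import *
s=env.state()
R=np.array([[1]])
# pad from top cam: centre front-top edge & yaw
t=camera_params('top');snap('top','t3.png')
r=spotter.trace('clamp','top')[0];print(r['conf'],r['box'])
im=cv2.imread('pics/t3.png');c=cv2.resize(im[175:245,140:290],None,fx=5,fy=5,interpolation=2);cv2.imwrite('pics/c3.png',c)
E
```

```text
time_s: 7.12
ee_pos: [572.1, -132.0, 19.4]
ee_rot: [-179.8, -0.2, 126.7]
force: [-0.3, 0.0, -0.1]
gripper_width: 87.4
time_s: 7.75
ee_pos: [574.5, -132.4, 5.9]
ee_rot: [179.9, 0.1, 126.8]
force: [-0.0, 0.9, -0.2]
gripper_width: 64.0
time_s: 8.0
ee_pos: [574.8, -132.2, 5.6]
ee_rot: [179.9, 0.1, 126.7]
force: [0.7, 1.6, 0.4]
gripper_width: 48.0
0.73 [144.9, 186.6, 66.1, 40.5]
```

View pics/c3.png

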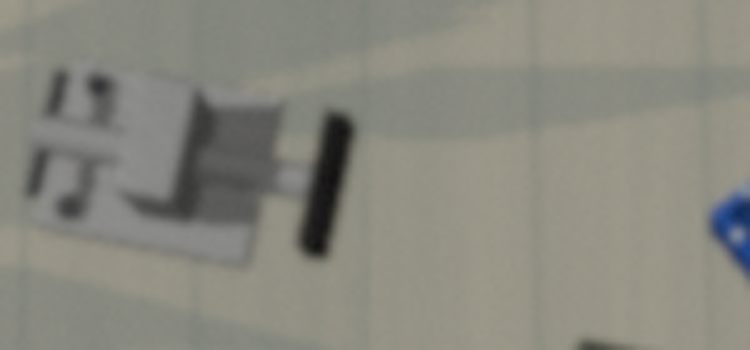

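Run:
```python
from h import *
t=camera_params('top');f=lambda x,y,z:onz(t,(140+x/5-.4,175+y/5-.4),z)
yaw=lambda d:np.degrees(np.arctan2(d[1],d[0]))
for z in(12,48):
  a,b=f(354,120,z),f(327,254,z);print(z,a,b,(a+b)/2,yaw(a-b)+90,np.linalg.norm(a-b))
a,b=f(331,113,48),f(300,248,48);print('back',a,b,yaw(a-b)+90)
a,b=f(28,222,5),f(248,265,5);print('base low',a,b,yaw(a-b))
a,b=f(85,72,5),f(283,103,5);print('base up',a,b,yaw(a-b))
a,b=f(283,103,5),f(248,265,5);print('base front',a,b,(a+b)/2,yaw(a-b)+90)
print('stem',f(220,163,40),f(300,178,40))
c,_=ray(t,(0,0));print('cam',c)
```

```text
12 [591.5 183.3  12. ] [522.  197.1  12. ] [556.75 190.2   12.  ] 78.7693586177821 70.85682747625665
48 [583.  179.3  48. ] [515.5 192.7  48. ] [549.25 186.    48.  ] 78.77170864985568 68.81722168178544
back [586.9 190.8  48. ] [518.8 206.1  48. ] 77.33763593714258
base low [543.6 350.4   5. ] [518.6 238.1   5. ] 77.44958551162833
base up [621.9 322.7   5. ] [603.  220.6   5. ] 79.51254205188131
base front [603.  220.6   5. ] [518.6 238.1   5. ] [560.8  229.35   5.  ] 78.28594017441466
stem [564.4 247.1  40. ] [555.8 207.2  40. ]
cam [ 279.17399839   37.03232885 1342.19528169]
```

```bash
python3 -m jog '0 0 -1 -0.2 0.7 0.03 0.3;0 0 -2 -0.4 1.4 0.03 0.3;0 0 -3 -0.6 2.1 0.03 0.3;0 0 -4 -0.8 2.8 0.03 0.3;0 0 -5 -1 3.5 0.03 0.3'
python3 -m jog '0 0 -1 -0.2 0.7 0 0.3;0 0 -2 -0.5 1.4 0 0.3;0 0 -3 -0.7 2.1 0 0.3;0 0 -4 -0.9 2.8 0 0.3;0 0 -4.65 -1.1 3.45 0 0.3'
python3 -m jog '0 0 0 0 0 0 0.3;0 0 0 0 0 0 0.3'
python3 - <<'E'
from h import *
p=camera_params('wrist');print(env.state())
im=snap('wrist','w4.png');t=snap('top','t4.png')
c=cv2.resize(cv2.imread('pics/t4.png')[170:260,140:290],None,fx=4,fy=4,interpolation=2)
cv2.imwrite('pics/c4.png',np.vstack([cv2.resize(cv2.imread('pics/w4.png')[:240],(600,257)),c[:340,:600]]))
E
```

```text
time_s: 8.72
ee_pos: [548.7, -44.8, 5.7]
ee_rot: [-180.0, 0.0, 101.6]
force: [1.2, -2.2, -1.6]
gripper_width: 48.1
time_s: 9.35
ee_pos: [521.1, 41.5, 5.7]
ee_rot: [-180.0, 0.1, 78.4]
force: [1.1, -0.8, -1.7]
gripper_width: 48.3
time_s: 9.6
ee_pos: [521.1, 41.2, 5.7]
ee_rot: [-179.9, 0.0, 78.6]
force: [-0.3, 1.2, -2.6]
gripper_width: 47.9
{'time_s': 9.6, 'qpos': array([ 3.26240572e+00,  2.65618424e+01,  1.11777653e+02, -1.14726318e-02,
        4.17359392e+01,  1.47043758e+01]), 'qvel': array([-0.44096671,  0.19712336, -0.14055451, -0.12814906, -0.08605629,
        0.21351191]), 'effort': array([-3.55569106e-01, -4.23856080e+01, -1.63448972e+01, -4.62850684e-02,
       -1.63665600e-01,  1.41669024e-02]), 'ee_pos': array([521.05021444,  41.174411  ,   5.68502906]), 'ee_rot': array([-1.79928971e+02,  2.65240763e-02,  7.85666125e+01]), 'force': array([-0.28871438,  1.1654804 , -2.60675368]), 'torque': array([-0.06810017,  0.02891005,  0.03910489]), 'gripper_width': 47.8993046765766}
```

View pics/c4.png

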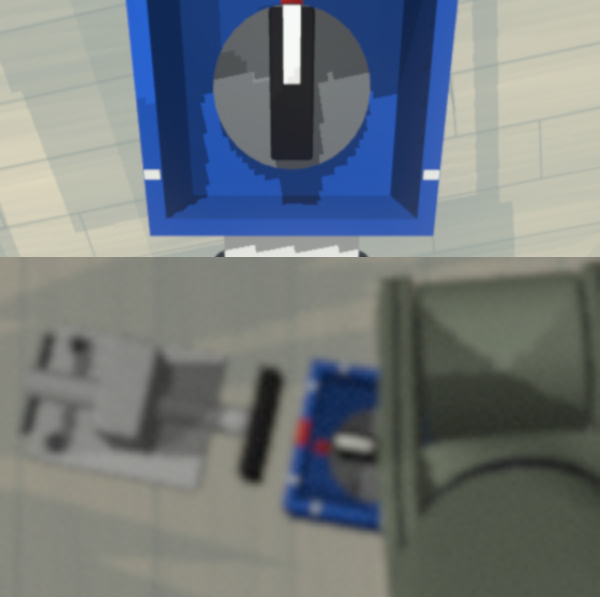

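The nose is square to the pad and roughly 15 mm away, with the dial on its mark. I approach by touch.

```bash
python3 -m jog '0 0 0 0.03 0.15 0 0.3;0 0 0 0.06 0.3 0 0.3;0 0 0 0.06 0.3 0 0.3' 15
for i in 1; do python3 -m jog '0 0 0 0.01 0.06 0 0.3;0 0 0 0.02 0.12 0 0.3' ; done
python3 -m jog '0 0 0 0.01 0.04 0 0.3;0 0 0 0.02 0.08 0 0.3'
```

```text
time_s: 10.07
ee_pos: [523.1, 49.1, 5.8]
ee_rot: [-180.0, 0.0, 78.5]
force: [0.0, 0.0, -4.6]
gripper_width: 47.8
time_s: 10.32
ee_pos: [523.6, 52.0, 5.9]
ee_rot: [-180.0, 0.0, 78.5]
force: [-0.4, -0.4, -4.8]
gripper_width: 48.0
time_s: 10.58
ee_pos: [524.1, 54.0, 6.0]
ee_rot: [180.0, 0.0, 78.5]
force: [0.3, -0.1, -4.9]
gripper_width: 48.0
```

```bash
python3 -m jog '0 0 0 0.01 0.04 0 0.3;0 0 0 0.02 0.08 0 0.3;0 0 0 0.02 0.08 0 0.3'
python3 -m jog '0 0 0 0.01 0.04 0 0.3;0 0 0 0.01 0.06 0 0.3'
```

```text
time_s: 10.95
ee_pos: [524.6, 56.0, 6.0]
ee_rot: [180.0, -0.0, 78.5]
force: [0.3, 0.1, -3.9]
gripper_width: 47.9
time_s: 11.2
ee_pos: [524.9, 57.5, 6.0]
ee_rot: [180.0, -0.0, 78.5]
force: [0.1, 0.3, -5.1]
gripper_width: 48.1
```

```bash
python3 -m jog '0 0 0 0.01 0.04 0 0.3;0 0 0 0.01 0.06 0 0.3'
python3 -m jog '0 0 0 0.01 0.04 0 0.3;0 0 0 0.01 0.06 0 0.3'
```

```text
time_s: 11.45
ee_pos: [525.1, 59.0, 6.0]
ee_rot: [180.0, -0.0, 78.5]
force: [-0.2, 0.6, -4.7]
gripper_width: 47.8
time_s: 11.7
ee_pos: [525.0, 59.6, 6.0]
ee_rot: [-180.0, 0.1, 78.5]
force: [-1.0, -7.1, -2.6]
gripper_width: 47.9
```

Contact at 7 N. I release, rise, go behind the button with the fingers shut, and descend.

```bash
python3 -m jog '0 0 0 -0.01 -0.04 0 0.6;0 0 0 -0.01 -0.04 0 0.9;0 0 0 -0.01 -0.04 0 0.9;0 0 0 -0.01 -0.04 1.5 0.9;0 0 0 -0.01 -0.04 3.2 0.9'
python3 -m jog '0 0 0 -0.35 -1.8 0 0;0 0 0 -0.75 -3.7 0 0;0 0 0 -0.75 -3.7 0 0;0 0 0 -0.75 -3.7 0 0;0 0 0 -0.75 -3.7 0 0' 20
python3 -m jog '0 0 0 0 0 -1.2 0;0 0 0 0 0 -2.4 0;0 0 0 0 0 -3.1 0;0 0 0 0 0 -3.1 0'
python3 - <<'E'
from h import *
snap('wrist','w5.png');snap('scene','s5.png');snap('top','t5.png')
s=cv2.imread('pics/s5.png')[150:270,200:380];w=cv2.imread('pics/w5.png')
cv2.imwrite('pics/c5.png',np.vstack([cv2.resize(w[:300],(540,290)),cv2.resize(s,(465,310),interpolation=2).copy() if 0 else cv2.resize(s,(540,300),interpolation=2)]))
E
```

```text
time_s: 12.32
ee_pos: [524.6, 59.6, 86.4]
ee_rot: [-179.9, 0.0, 78.5]
force: [1.4, 0.3, -0.2]
gripper_width: 82.0
time_s: 12.95
ee_pos: [506.7, -32.1, 86.0]
ee_rot: [180.0, -0.0, 78.6]
force: [-0.2, -0.4, -0.2]
gripper_width: 35.1
time_s: 13.45
ee_pos: [505.5, -32.1, 7.3]
ee_rot: [-179.8, 0.0, 78.6]
force: [0.0, -0.2, 0.8]
gripper_width: 0.4
```

View pics/c5.png

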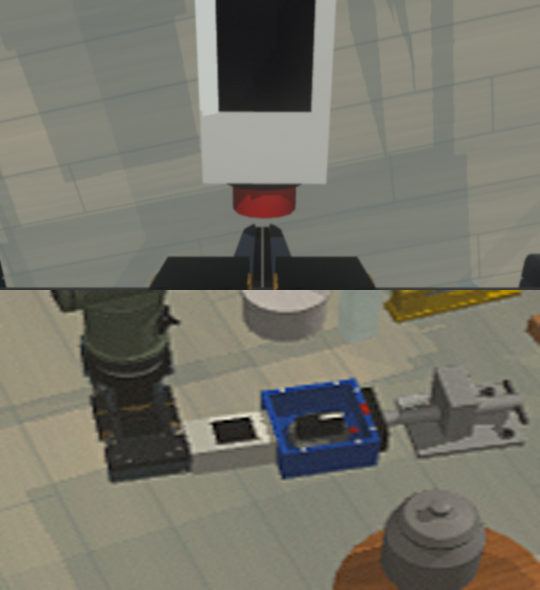

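The fingers are centred behind the red button and the nose is on the pad. I push in small steps.

```bash
python3 -m jog '0 0 0 0.05 0.24 0 0;0 0 0 0.1 0.5 0 0;0 0 0 0.1 0.5 0 0'
python3 -m jog '0 0 0 0.01 0.06 0 0;0 0 0 0.02 0.12 0 0;0 0 0 0.02 0.12 0 0'
python3 -m jog '0 0 0 0.01 0.06 0 0;0 0 0 0.02 0.12 0 0;0 0 0 0.02 0.12 0 0'
```

```text
time_s: 13.98
ee_pos: [509.1, -20.0, 8.8]
ee_rot: [180.0, -0.0, 78.6]
force: [0.2, 0.3, -0.0]
gripper_width: 0.6
time_s: 14.35
ee_pos: [509.4, -18.0, 8.6]
ee_rot: [180.0, 0.0, 78.5]
force: [-0.8, -2.7, 2.0]
gripper_width: 0.4
time_s: 14.72
ee_pos: [510.0, -14.9, 8.6]
ee_rot: [180.0, 0.0, 78.5]
force: [-1.3, -6.0, 3.2]
gripper_width: 0.2
```

```bash
python3 -m jog '0 0 0 0.01 0.06 0 0;0 0 0 0.02 0.12 0 0;0 0 0 0.02 0.12 0 0'
python3 -m jog '0 0 0 0.01 0.05 0 0;0 0 0 0.02 0.1 0 0;0 0 0 0.02 0.1 0 0'
python3 -m jog '0 0 0 0.01 0.04 0 0;0 0 0 0.01 0.06 0 0;0 0 0 0.01 0.06 0 0'
```

```text
time_s: 15.1
ee_pos: [510.5, -12.3, 8.6]
ee_rot: [180.0, 0.1, 78.5]
force: [-0.5, -7.4, 2.6]
gripper_width: 0.1
time_s: 15.48
ee_pos: [510.9, -10.1, 8.6]
ee_rot: [180.0, 0.1, 78.6]
force: [-1.3, -9.0, 2.8]
gripper_width: 0.4
time_s: 15.85
ee_pos: [511.2, -8.8, 8.6]
ee_rot: [180.0, 0.1, 78.6]
force: [-1.1, -9.0, 4.0]
gripper_width: 0.2
```

```bash
python3 -m jog '0 0 0 0.01 0.04 0 0;0 0 0 0.01 0.06 0 0;0 0 0 0.01 0.06 0 0'
python3 -m jog '0 0 0 0.01 0.04 0 0;0 0 0 0.01 0.06 0 0;0 0 0 0.01 0.06 0 0'
```

```text
time_s: 16.23
ee_pos: [511.5, -7.5, 8.7]
ee_rot: [180.0, 0.1, 78.6]
force: [-0.4, -10.0, 3.4]
gripper_width: 0.4
time_s: 16.6
ee_pos: [511.3, -7.3, 8.7]
ee_rot: [180.0, 0.3, 78.6]
force: [-1.7, -15.5, 4.6]
gripper_width: 0.4
```

Bottomed at 15.5 N. I hold, then retreat.

```bash
python3 -m jog '0 0 0 0 0 0 0;0 0 0 0 0 0 0;0 0 0 0 0 0 0;0 0 0 0 0 0 0;0 0 0 0 0 0 0'
python3 -m jog '0 0 0 0 0 0 0;0 0 0 0 0 0 0;0 0 0 0 0 0 0;0 0 0 0 0 0 0;0 0 0 0 0 0 0'
python3 -m jog '0 0 0 -0.05 -0.25 0 0;0 0 0 -0.1 -0.5 0 0;0 0 0 -0.2 -1 0 0;0 0 0 -0.4 -2 0 0;0 0 0 -0.4 -2 0 0'
python3 -m jog '0 0 0 0 0 1.5 0;0 0 0 0 0 3 0;0 0 0 0 -1 5 0;0 0 0 0 -2 5 0;0 0 0 0 -4 5 0'
python3 -m jog '0 0 0 0 -2 0 0;0 0 0 0 -4 0 0;0 0 0 0 -4 0 0'
python3 - <<'E'
from h import *
snap('top','t6.png');snap('scene','s6.png');print(env.state()['ee_pos'])
t=cv2.imread('pics/t6.png')[175:245,140:290];s=cv2.imread('pics/s6.png')[150:270,200:380]
cv2.imwrite('pics/c6.png',np.vstack([cv2.resize(t,(600,280),interpolation=2),cv2.resize(s,(600,310),interpolation=2)]))
E
```

```text
time_s: 17.23
ee_pos: [511.3, -7.3, 8.7]
ee_rot: [180.0, 0.3, 78.6]
force: [-1.4, -15.8, 4.3]
gripper_width: 0.8
time_s: 17.85
ee_pos: [511.3, -7.4, 8.7]
ee_rot: [180.0, 0.3, 78.6]
force: [-0.7, -14.8, 3.3]
gripper_width: 0.3
time_s: 18.48
ee_pos: [501.1, -55.2, 8.2]
ee_rot: [-180.0, -0.0, 78.4]
force: [-0.1, 0.5, 0.1]
gripper_width: 0.4
time_s: 19.1
ee_pos: [502.3, -153.6, 134.3]
ee_rot: [179.9, -0.1, 78.7]
force: [1.2, 0.2, 0.3]
gripper_width: 0.6
time_s: 19.48
ee_pos: [502.0, -256.6, 133.0]
ee_rot: [180.0, -0.0, 78.3]
force: [0.4, -0.2, 0.4]
gripper_width: 0.4
[ 501.47318253 -253.70825351  132.94900926]
```

View pics/c6.png

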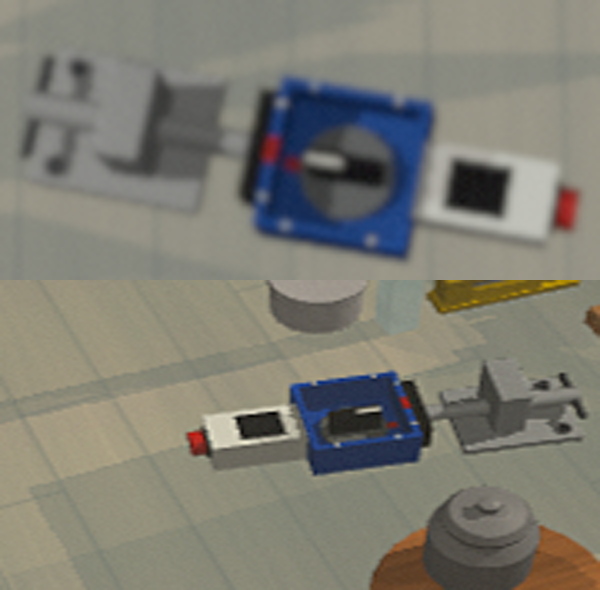

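The timer sits flat and square on the pad, the pointer is on the red mark, and the button is out.

```bash
python3 -c "
from workcell import env
print(env.job_done())"
```

```text
the job is handed in; nothing more can be done
None
```

The job is handed in at about 19.5 s of the 67 s allowed; no verdict is reported.

- **Dial:** I gripped the bar and turned it about 43° onto the red mark. The wrist picture afterwards showed the pointer on the mark.
- **Bracing:** I gripped the handle and slid the timer square to the clamp until the nose met the pad, at about 7 N.
- **Button:** I pushed it with shut fingers until it bottomed, and held it about 1.25 s at 15–16 N, well under the 60 N ramming limit.
- **Last checks:** The final pictures show the timer flat and square on the pad, with the pointer on the mark to within about 1°. The button is out and the arm is clear. The route kept well clear of the jar, stapler, tape and tin. I did not re-measure their positions, and the tape was outside the final crops.
- **Disagreement:** The first high wrist picture put the dial about 8–10 mm from where the top camera had it. A closer wrist picture agreed with the top camera, so I used that position.

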